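# Click the slot wheel to the pointer and latch it

## Task

On the blue expander box, flick the black thumbwheel anticlockwise (seen from above) with a fingertip, click by click, until its yellow tab stands at the white pointer, without clicking past it; then press the red button beside it fully down to latch the choice and let it spring back. Touch lightly and only with the fingertips: do not pinch or lift anything, leave the box where it stands and do not disturb the things on and around it.

Things in the scene. Friction and masses are not known exactly. Their poses are not given: they have to be found in the camera images.
- box: the expander box, loose on the table: blue case with grey top, 130 (its x) x 240 (its y) x 45 mm high, 1.6 kg. Origin at the centre of its underside; x points across the box towards the side away from the robot, y to its left, z up. It would slide at about 8 N of sideways push
- wheel_center (a point): on the upright axis of the black wheel, at half the height of its tabs (62 mm above the table); fixed to the box with the box's axes, at box x -28 mm, y +50 mm. Wheel: disc 62 mm across with six radial tabs 60 degrees apart, 7 mm wide, reaching 52 mm from the axis, 53 to 71 mm above the table. In a click one tab points along the box's +x, another along its -x
- yellow_tab (a point): middle of the outer end of the wheel's one yellow tab (the other five are black), 52 mm from the axis, 62 mm above the table; turns with the wheel
- pointer (a point): tip of the white triangle on the box's grey top, 56 mm from the wheel's axis on the box's +x side; the yellow tab must come to stand in line with it
- wheel (a joint): angle of the wheel, rad, growing anticlockwise seen from above; 0 when the yellow tab stands at the pointer. Rests only in sprung clicks 1.047 (60 degrees) apart; starts 2, 3 or 4 clicks short (-2.09, -3.14 or -4.19), rarely balanced half-way between two of these. A tab needs 1 to 2 N at its end to leave a click; past half-way (30 degrees) the wheel snaps on into the next click, if let go earlier it falls back
- latch (a joint): travel of the red push button, m: 0 up, 0.006 fully down; sprung, fully down takes about 4.5 N; it springs back when let go
- latch_top (a point): centre of the top face of the red button (26 mm across, standing 10 mm above its 42 mm wide black ring; top 67 mm above the table), 15 mm towards -x and 75 mm towards -y from the box's centre
- cup: white cup, 84 mm across at the mouth, 130 mm tall, standing behind the box (its +x side), away from the wheel; origin under its centre
- card_case: clear memory card case 36 x 42 x 8 mm lying on the far right part of the box's top, behind the button; origin under its centre
- pencil: green pencil, 150 mm long, 8 mm thick, lying on the table in front of the box; origin at its middle, on the table
- pliers: red-handled pliers about 175 mm long, 18 mm high, lying to the right of the box
- screw_jar: clear jar with blue cap, 52 mm across, 70 mm high, standing left of the robot's front
- spare_board: small blue circuit board with red switches, 100 x 65 x 16 mm, lying far right
- dongle: grey adapter block 60 x 35 x 20 mm, lying far left

How it is judged:
By the outcome, as a careful person would: the job done as asked, in the order asked, and still so for the second after the job is handed in, with the robot touching nothing.
It also fails if it takes over 61 s, if anything falls off the work surface, if the arm or the gripper's body presses on something with over 40 N, if the wrist force passes 120 N, or if a joint passes its speed limit or range.

## Robot

A 6-joint arm with a two-finger parallel gripper is mounted at the origin on the work surface. World frame = base frame: x ahead of the robot, y to its left, z up, the work surface at z = 0. Lengths are in m, angles in rad, forces in N, time in s.
With the tool pointing down it reaches from about 0.3 to 0.775 m from the base axis. Payload 14.6 kg.
Tool frame: the origin (TCP) lies at the very end of the fingers, on their centre line; the grasp point (between the pads) lies env.grip_depth behind it (env.grip_depth is the distance from the TCP to the grasp point, in m); z points along the fingers, y is the direction in which the jaws open and shut (so a half turn about z gives the same grasp; the last joint's range is limited). The gripper opens to 85 mm and grips with 20 to 120 N. Pads are 22 mm wide; open, the fingers measure 114 mm over their backs; the gripper's body (76 mm by 85 mm) begins 54 mm behind the grasp point. The pads swing forward as they close: fully open they stand 13 mm farther back than shut.
Start: joints at [-1.413, 0.3, 1.521, -0, 1.321, -0.067], TCP at [0.123, -0.536, 0.231] pointing down, gripper open.
Joint ranges: [-3.03, 3.03], [-0.79, 2.21], [0.23, 2.52], [-1.04, 4.18], [0, 3.07], [-2.55, 2.55]. Speed limits (rad/s): [2.22, 2.22, 2.57, 3.14, 3.14, 3.14].

## Interface

Orientations are given as a unit quaternion [x, y, z, w].
In Python, from station import env, viewer gives the robot as it stands.
- The arm moves only by the tool drive_tool, never from a script. Its argument "motion" is a list that holds one entry, the list of rows, each a list of 7 numbers: the turn, a rotation vector about the tool's x, y, z in degrees, then the shift along the tool's x, y, z in cm, then the closure, from 0 (fully open) to 1 (shut). A call has 1 to 10 rows; each row shifts and turns the commanded pose from where the row before left it, along the tool's axes as they then stand; what a row does not reach is not made up. A row lasts 1/8 s, in which the tool goes at most 62.5 mm and 10.7 degrees, less where a joint would pass 70% of its speed; a pose out of reach is approached as far as the arm can. A call is refused whole if a number of a shift passes 6.25 or a number of a turn 10.7, either way. A call with a gripper value outside its range is refused whole. The fingers move at their own pace and stop on an object; the grip force is fixed at half the most. Time passes only in rows, so rows that do not move let the fingers close. It gives the time, the measured TCP pose, the force and the opening at its end, in the units of the state.
- env.state(): the state, without advancing time (a new reading comes with each control period).
- viewer.camera(name): name is "side" or "top" or "wrist"; returns a dict with "frame" (400x640x3 uint8, red, green, blue), "camera_matrix" (3x3 intrinsics, pixels), "k1" (the pictures are not rectified: a ray, as slopes to the right and down, at radius r is drawn at 1 + k1 r^2 times it, then the intrinsics apply), "R" (3x3) and "t" (3): a world point X has camera coordinates R X + t; the wrist camera has in their place "hand_eye" (4x4, takes a point from camera to tool coordinates, whose origin is the TCP and whose axes are the flange's). Camera axes: x right, y down, z forward; pixel columns grow to the right and rows downward; lengths in m; the calibration is good to about 2 mm. A picture is of the moment at which its call begins: read the wrist's pose just before it. There is no depth.
- env.job_done(): hands the job in, once; it reports no verdict.
Trained networks look in the newest picture that a camera, given by its name, has taken for a name from the list of things; names that differ only in an ending like _2 or _b are one class to them, and where a whole thing is asked for, a point or a joint stands for the part that bears it (a point fixed in the world has none). Each returns a list of dicts, best first, with "confidence" (0 to 1); they miss things now and then, are a little off and sometimes report something else, mostly with a low value. They report only what shows in the picture. A call takes as long as a camera call.
- viewer.boxes_of(name, camera): "xyz" ([x, y, z] in m, in world coordinates, good to about 4 mm: the middle of the surface that is visible of it).
The state is a dict: "time": time; "joint_pos": joint angles; "qvel": joint speeds; "joint_efforts": joint torques, N m; "tool_pos": TCP position; "tool_rot": TCP orientation; "wrist_force": force on the tool from outside, world axes, zero at the start; "ft_torque": the same for the moment, N m; "gripper_width": finger opening in m.
Only numpy, scipy, OpenCV 4.12 (cv2) and the standard library are available. Lean on these libraries where they do the work, as an engineer would, in place of code of your own. Each camera call takes 0.05 s, during which the arm holds its last target.

## Working session

There is one attempt and no reset: what is moved stays moved. The work goes in short steps, Python scripts to look and compute and a tool call to move; the robot and the scene stay as the last step left them, time stands still between calls to the robot, and variables do not carry over. Pictures are saved under pics/ and viewed, and the job is handed in when it is done.

Besides the shell and the picture viewer there is one more tool, called after "Request:" in YAML: its name, and indented under it one key for each argument. drive_tool: Moves the arm, as the interface text tells. Its arguments: {"type":"object","properties":{"motion":{"type":"array","items":{"type":"array","items":{"type":"array","items":{"type":"number"}}}}},"required":["motion"]}

```bash
mkdir -p pics; ls; cat > h.py <<'E'
from station import env, viewer
import numpy as np, cv2
def snap(c,f):
    d=viewer.camera(c); cv2.imwrite('pics/'+f,cv2.cvtColor(d['frame'],cv2.COLOR_RGB2BGR)); return d
E
python3 - <<'E'
from h import *
np.set_printoptions(precision=4,suppress=True)
s=env.state(); print(s['time'],s['tool_pos'],s['tool_rot'],s['gripper_width'],env.grip_depth)
for c in ['top','side']:
    d=snap(c,c+'0.png'); print(d['camera_matrix'],d['k1'],d['R'],d['t'])
    for n in ['box','wheel_center','yellow_tab','pointer','latch_top','cup','card_case','pencil','pliers','screw_jar']:
        print(c,n,[(np.round(x['xyz'],4),round(x['confidence'],2)) for x in viewer.boxes_of(n,c)][:3])
print(env.state()['time'])
E
```

```text
pics
0.0 [ 0.1225 -0.5359  0.2307] [ 0.9937  0.1121 -0.     -0.0006] 0.08542075115502516 0.0187
[[409.0405   0.     319.2642]
 [  0.     409.0405 203.102 ]
 [  0.       0.       1.    ]] -0.03461157235766023 [[ 0.0304 -0.9995 -0.0016]
 [-0.9903 -0.0299 -0.1357]
 [ 0.1356  0.0057 -0.9907]] [-0.0467  0.535   1.1229]
top box [(array([0.5071, 0.006 , 0.0484]), 0.91), (array([ 0.5234, -0.0762,  0.0643]), 0.7), (array([ 0.7141, -0.3574,  0.0065]), 0.38)]
top wheel_center [(array([0.5083, 0.0058, 0.0417]), 0.86)]
top yellow_tab [(array([0.4703, 0.0379, 0.0699]), 0.69)]
top pointer [(array([0.5075, 0.0054, 0.0495]), 0.73)]
top latch_top [(array([0.5088, 0.0051, 0.0498]), 0.19)]
top cup [(array([ 0.6734, -0.0208,  0.0633]), 0.84)]
top card_case [(array([ 0.5704, -0.0575,  0.0523]), 0.6)]
top pencil [(array([ 0.4073, -0.0286,  0.0072]), 0.52), (array([0.7385, 0.2947, 0.0193]), 0.16)]
top pliers [(array([ 0.4039, -0.3481,  0.0101]), 0.87)]
top screw_jar [(array([0.3213, 0.3031, 0.0712]), 0.56)]
[[421.5326   0.     326.4708]
 [  0.     421.5326 202.3923]
 [  0.       0.       1.    ]] -0.08719710735131043 [[ 0.983  -0.1836 -0.0013]
 [-0.1284 -0.682  -0.72  ]
 [ 0.1313  0.7079 -0.694 ]] [-0.5298  0.0942  0.963 ]
side box [(array([ 0.5064, -0.0244,  0.0439]), 0.9), (array([ 0.6562, -0.045 ,  0.0895]), 0.47)]
side wheel_center []
side yellow_tab [(array([0.4669, 0.03  , 0.0721]), 0.98), (array([0.3169, 0.2935, 0.0496]), 0.44)]
side pointer [(array([ 0.5077, -0.0222,  0.0424]), 0.94)]
side latch_top [(array([ 0.5271, -0.0755,  0.0681]), 0.4)]
side cup [(array([ 0.6541, -0.0448,  0.092 ]), 0.65)]
side card_case [(array([ 0.5706, -0.0626,  0.0548]), 0.71)]
side pencil []
side pliers [(array([ 0.4037, -0.3556,  0.0188]), 0.77)]
side screw_jar [(array([0.317 , 0.293 , 0.0476]), 0.6)]
1.1
```

```bash
python3 - <<'E'
import cv2
a=cv2.imread('pics/top0.png'); cv2.imwrite('pics/topc.png',cv2.resize(a[120:320,220:420],None,fx=3,fy=3,interpolation=cv2.INTER_CUBIC))
a=cv2.imread('pics/side0.png'); cv2.imwrite('pics/sidec.png',cv2.resize(a[120:320,200:440],None,fx=3,fy=3,interpolation=cv2.INTER_CUBIC))
E
```

```text
(no output)
```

View pics/top0.png

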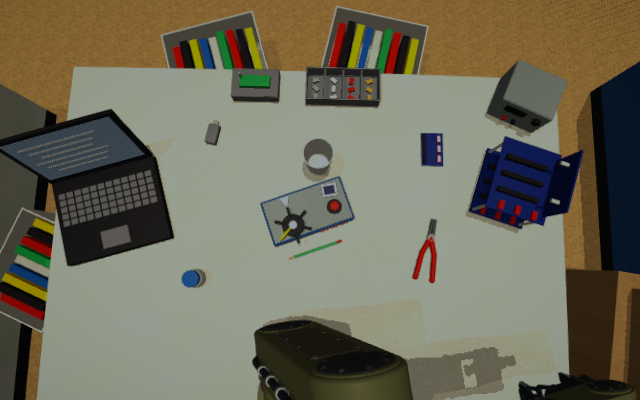

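View pics/topc.png

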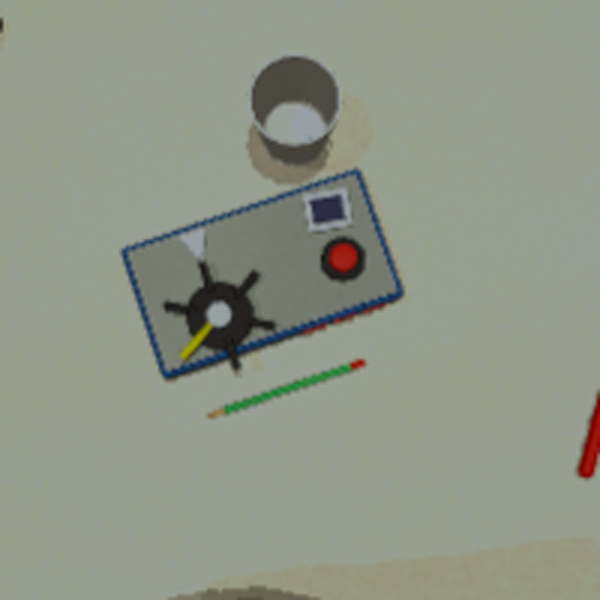

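View pics/sidec.png

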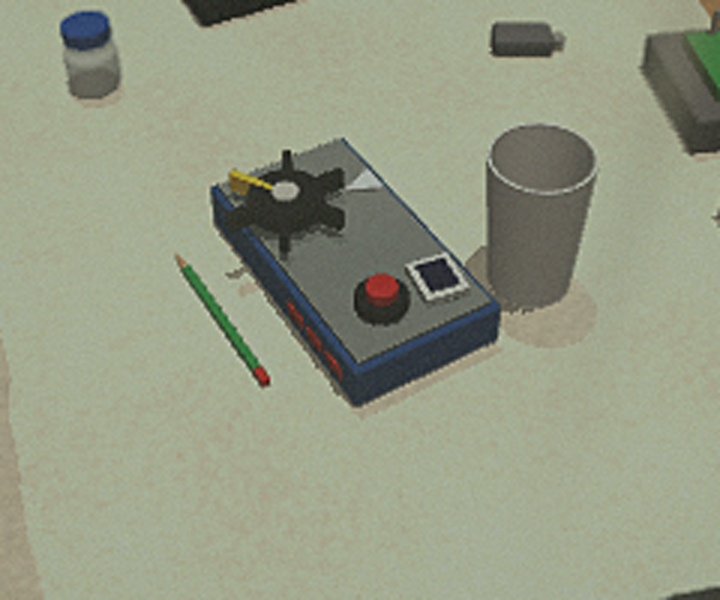

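The top view shows the box at about (307,211) with a yaw of about 19°. The hub is at (293,225) and the yellow tab's end at (281,239), lower left of it. The pointer tip is near (287,206) and the red button at (334,206). In the side view the tab ends towards the robot's left. Next I'll measure these points exactly.

```bash
cat >> h.py <<'E'
def ray(d,px):
    K=d['camera_matrix']; k=d['k1']
    m=(np.array(px,float)-K[:2,2])/[K[0,0],K[1,1]]; s=m.copy()
    for _ in range(20): s=m/(1+k*(s@s))
    R=np.array(d['R']);t=np.array(d['t']); o=-R.T@t; v=R.T@np.append(s,1); return o,v/np.linalg.norm(v)
def onz(d,px,z):
    o,v=ray(d,px); return o+v*(z-o[2])/v[2]
def tri(d1,p1,d2,p2):
    o1,v1=ray(d1,p1);o2,v2=ray(d2,p2)
    A=np.stack([v1,-v2],1); s=np.linalg.lstsq(A,o2-o1,rcond=None)[0]
    a=o1+v1*s[0];b=o2+v2*s[1]; return (a+b)/2,np.linalg.norm(a-b)
def proj(d,X):
    c=np.array(d['R'])@X+np.array(d['t']); s=c[:2]/c[2]; s=s*(1+d['k1']*(s@s)); return d['camera_matrix'][:2,:2]@s+d['camera_matrix'][:2,2]
E
python3 - <<'E'
from h import *
np.set_printoptions(precision=4,suppress=True)
T=viewer.camera('top');S=viewer.camera('side')
t=lambda u,v:((u+.5)/3-.5+220,(v+.5)/3-.5+120)
s=lambda u,v:((u+.5)/3-.5+200,(v+.5)/3-.5+120)
C=[t(123,249),t(358,170),t(402,294),t(167,378)]
P=np.array([onz(T,c,.045) for c in C]); c=P.mean(0)
xa=(P[0]+P[1]-P[2]-P[3])[:2]; ya=(P[0]+P[3]-P[1]-P[2])[:2]
print('center',c,np.degrees(np.arctan2(xa[1],xa[0])),np.degrees(np.arctan2(-ya[0],ya[1])),np.linalg.norm(xa)/2,np.linalg.norm(ya)/2)
Q={'hub':(t(219,314),s(285,190)),'but':(t(343,256),s(381,287)),'ytab':(t(184,358),s(237,176)),
'c1':(C[1],s(499,303)),'c2':(C[2],s(353,367)),'c3':(C[3],s(213,187)),'c0':(C[0],s(344,140)),'ptr':(t(202,262),s(347,187))}
for k,(a,b) in Q.items(): print(k,*tri(T,a,S,b))
f=np.radians(19.3); R=np.array([[np.cos(f),-np.sin(f)],[np.sin(f),np.cos(f)]])
for n,p,z in [('hub',(-28,50),.071),('but',(-15,-75),.067),('ptr',(28,50),.045)]:
    X=np.append(c[:2]+R@np.array(p)/1000,z); print(n,X,proj(T,X),proj(S,X),Q[n])
E
```

```text
center [0.5134 0.0025 0.045 ] 21.013999095716528 20.998374386213257 0.12627501897971902 0.23269017963496363
hub [0.4701 0.04   0.0734] 0.0010755698756870098
but [ 0.5272 -0.0715  0.0649] 0.0021373327531727434
ytab [0.432  0.0706 0.0677] 0.00398251042385383
c1 [ 0.614  -0.0843  0.0437] 0.0006251112520014232
c2 [ 0.4959 -0.128   0.0456] 0.0016536613765932714
c3 [0.413  0.0878 0.0444] 0.0017588115549051265
c0 [0.532  0.1354 0.0388] 0.00015151518712285035
ptr [0.5213 0.0592 0.0514] 0.0016945578060907685
hub [0.4705 0.0404 0.071 ] [292.5563 224.4553] [295.0833 183.5795] ((292.6666666666667, 224.33333333333331), (294.6666666666667, 183.0))
but [ 0.524  -0.0733  0.067 ] [334.6271 206.4335] [325.9002 215.3477] ((334.0, 205.0), (326.6666666666667, 215.33333333333331))
ptr [0.5233 0.0589 0.045 ] [287.3285 206.2821] [315.8643 183.9804] ((287.0, 207.0), (315.3333333333333, 182.0))
```

Request:
drive_tool:
  motion:
    - [[0, 0, -8.1, 0, 0, 0, 1], [0, 0, 0, 4.2, -4.2, 0, 1], [0, 0, 0, 4.2, -4.2, 0, 1], [0, 0, 0, 4.2, -4.2, 0, 1], [0, 0, 0, 4.2, -4.2, 0, 1], [0, 0, 0, 4.2, -4.2, 0, 1], [0, 0, 0, 4.2, -4.2, 0, 1], [0, 0, 0, 4.2, -4.2, 0, 1], [0, 0, 0, 4.2, -4.2, 0, 1], [0, 0, 0, 2, -2, 0, 1]]

```text
time: 2.45
tool_pos: [0.3281, -0.074, 0.2316]
tool_rot: [0.983, 0.183, 0.0, 0.0]
wrist_force: [0.8, -0.5, -0.1]
gripper_width: -0.0
```

Request:
drive_tool:
  motion:
    - [[0, 0, 0, 3, -3, 2, 1], [0, 0, 0, 3, -3, 3, 1], [0, 0, 0, 2, -2, 3, 1], [0, 0, 0, 1.7, 0, 3, 1], [0, 0, 0, 0, 0, 0, 1]]

```text
time: 3.08
tool_pos: [0.3889, 0.0335, 0.1199]
tool_rot: [0.983, 0.183, -0.002, -0.0]
wrist_force: [0.6, -0.5, -0.3]
gripper_width: 0.0
```

```bash
python3 - <<'E'
from h import *
np.set_printoptions(precision=4,suppress=True)
s=env.state(); print(s['tool_pos'],s['tool_rot'])
d=snap('wrist','w1.png');print(d['hand_eye'],d['k1'])
T=snap('top','t1.png');S=snap('side','s1.png')
a=cv2.imread('pics/s1.png'); cv2.imwrite('pics/s1c.png',cv2.resize(a[100:300,200:440],None,fx=3,fy=3))
E
```

```text
[0.3889 0.0335 0.1199] [ 0.9832  0.1826 -0.0018 -0.0003]
[[-0.     -0.959  -0.2835  0.0723]
 [ 1.     -0.0001  0.0003  0.0003]
 [-0.0004 -0.2835  0.959  -0.1416]
 [ 0.      0.      0.      1.    ]] 0.01640444049928582
```

View pics/w1.png

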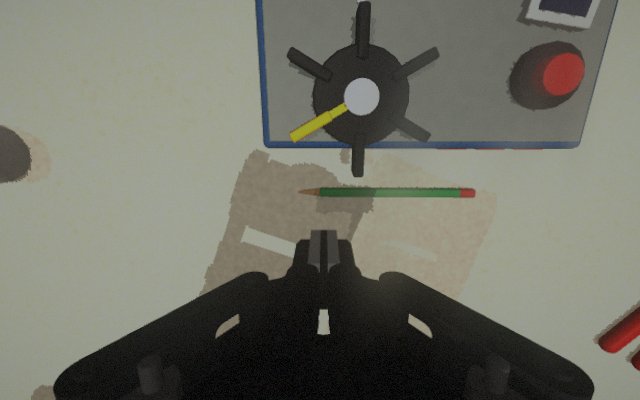

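View pics/s1c.png

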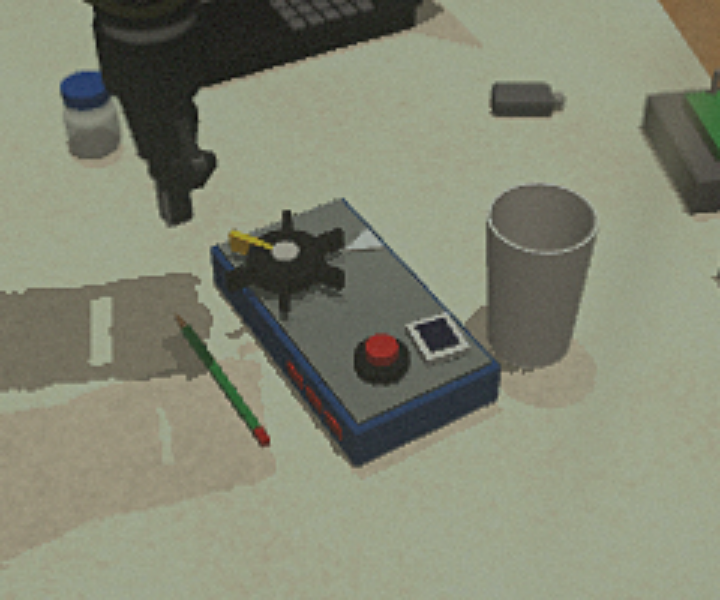

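The wrist view shows the shut tips, at about (323,250), to be only about 10–15 mm thick. The hub is at (361,97), the yellow tab's end at (297,135), and the tool is square with the box. I'll lower the tips and enter between the two tabs on the robot side.

Request:
drive_tool:
  motion:
    - [[0, 0, 0, 0, 0, 3, 1], [0, 0, 0, 0, 0, 3, 1], [0, 0, 0, 0, 0, 0, 1], [0, 0, 0, 1.4, 0, 0, 1], [0, 0, 0, 1.4, 0, 0, 1], [0, 0, 0, 0, 0, 0, 1]]

```text
time: 3.98
tool_pos: [0.4169, 0.0435, 0.062]
tool_rot: [0.983, 0.182, 0.001, 0.0]
wrist_force: [0.5, -0.6, -0.6]
gripper_width: -0.0004
```

```bash
cat >> h.py <<'E'
def rel(p):
    f=np.radians(21.0); d=np.array(p[:2])-[0.4703,0.0402]
    return np.round(1000*np.array([d[0]*np.cos(f)+d[1]*np.sin(f),-d[0]*np.sin(f)+d[1]*np.cos(f)]),1),round(p[2]*1000,1)
def look(tag):
    s=env.state(); print(s['time'],rel(s['tool_pos']),np.round(s['wrist_force'],2))
    snap('wrist',f'w{tag}.png'); snap('side',f's{tag}.png')
    a=cv2.imread(f'pics/w{tag}.png')[0:400,120:640]; b=cv2.resize(cv2.imread(f'pics/s{tag}.png')[140:260,240:400],None,fx=2.5,fy=2.5,interpolation=cv2.INTER_CUBIC)
    o=np.zeros((400,520+400-120,3),np.uint8); o[:,:400]=a[:,:400]; o[:300,400:800]=b; cv2.imwrite(f'pics/c{tag}.png',o)
E
python3 -c "
from h import *
look('2')"
```

```text
3.975 (array([-48.6,  22.3]), np.float64(62.0)) [ 0.49 -0.56 -0.59]
```

View pics/c2.png

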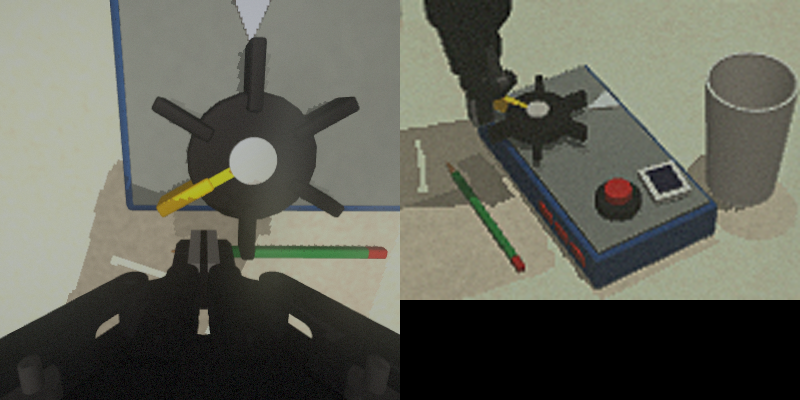

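The tips sit at about (205,248) in the composite, between the yellow tab's end at (163,210) and the near tab at (247,240). Now the push.

Request:
drive_tool:
  motion:
    - [[0, 0, 0, -0.1, 0.8, 0.3, 1], [0, 0, 0, 0, 0.8, 0, 1], [0, 0, 0, 0, 0.8, 0, 1]]

```text
time: 4.45
tool_pos: [0.4234, 0.0197, 0.0583]
tool_rot: [0.983, 0.182, -0.0, -0.0]
wrist_force: [0.2, 0.9, 0.5]
gripper_width: 0.0
```

Request:
drive_tool:
  motion:
    - [[0, 0, 0, 0, 0.7, 0, 1], [0, 0, 0, 0, 0.5, 0, 1], [0, 0, 0, 0, 0.3, 0, 1]]

```text
time: 4.82
tool_pos: [0.4288, 0.006, 0.0583]
tool_rot: [0.983, 0.182, 0.0, 0.0]
wrist_force: [-0.3, -1.0, 0.2]
gripper_width: 0.0
```

```bash
python3 -c "
from h import *
look('3')"
```

```text
4.825 (array([-51., -17.]), np.float64(58.3)) [-0.26 -1.03  0.18]
```

View pics/c3.png

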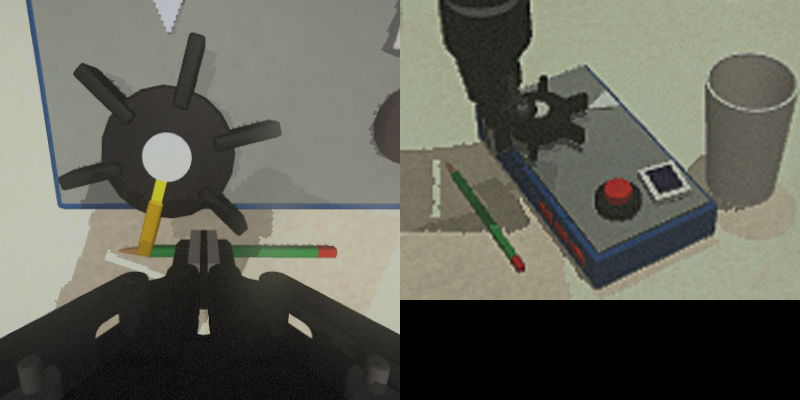

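The wheel is past half-way, with the yellow tab's end at (147,250) and moving towards the near position. I'll back out radially.

Request:
drive_tool:
  motion:
    - [[0, 0, 0, -1.5, 0, 0, 1], [0, 0, 0, -1.5, 0, 0, 1], [0, 0, 0, 0, 0, 0, 1], [0, 0, 0, 0, 0, 0, 1]]

```text
time: 5.42
tool_pos: [0.4008, -0.0044, 0.0585]
tool_rot: [0.983, 0.182, 0.0, 0.0]
wrist_force: [0.0, 1.2, 0.0]
gripper_width: 0.0002
```

```bash
python3 -c "
from h import *
look('4')"
```

```text
5.425 (array([-80.8, -16.7]), np.float64(58.5)) [0.04 1.25 0.04]
```

View pics/c4.png

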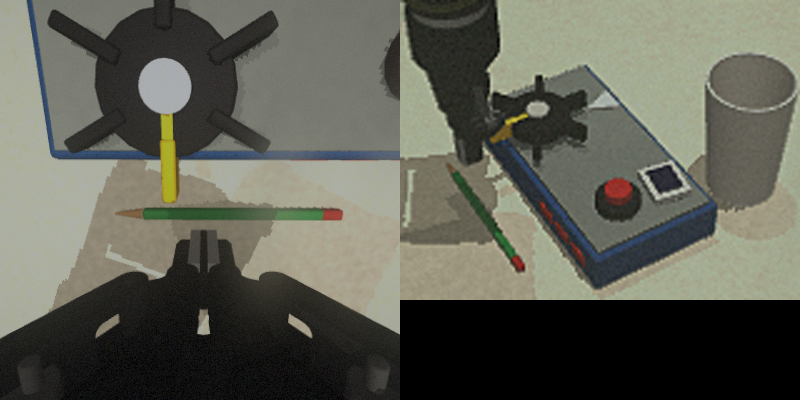

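One click is done: the yellow tab now points at the robot, its end at (169,195). Three clicks are left.

Request:
drive_tool:
  motion:
    - [[0, 0, 0, 0, -4, 0, 1], [0, 0, 0, 0, 0, 0, 1], [0, 0, 0, 1.5, 0, 0, 1], [0, 0, 0, 1.5, 0, 0, 1], [0, 0, 0, 0, 0.8, 0, 1], [0, 0, 0, 0, 0.8, 0, 1], [0, 0, 0, 0, 0.8, 0, 1], [0, 0, 0, 0, 0.7, 0, 1], [0, 0, 0, 0, 0.5, 0, 1], [0, 0, 0, 0, 0.3, 0, 1]]

```text
time: 6.78
tool_pos: [0.4284, 0.007, 0.0583]
tool_rot: [0.983, 0.182, 0.0, 0.0]
wrist_force: [-0.5, -0.0, 0.2]
gripper_width: 0.0002
```

Request:
drive_tool:
  motion:
    - [[0, 0, 0, -1.5, 0, 0, 1], [0, 0, 0, -1.5, 0, 0, 1], [0, 0, 0, 0, 0, 0, 1], [0, 0, 0, 0, 0, 0, 1]]

```text
time: 7.28
tool_pos: [0.4005, -0.0035, 0.0585]
tool_rot: [0.983, 0.182, 0.0, 0.0]
wrist_force: [0.5, 0.4, 0.9]
gripper_width: 0.0003
```

```bash
python3 -c "
from h import *
look('5')"
```

```text
7.275 (array([-80.8, -15.7]), np.float64(58.5)) [0.46 0.39 0.94]
```

View pics/c5.png

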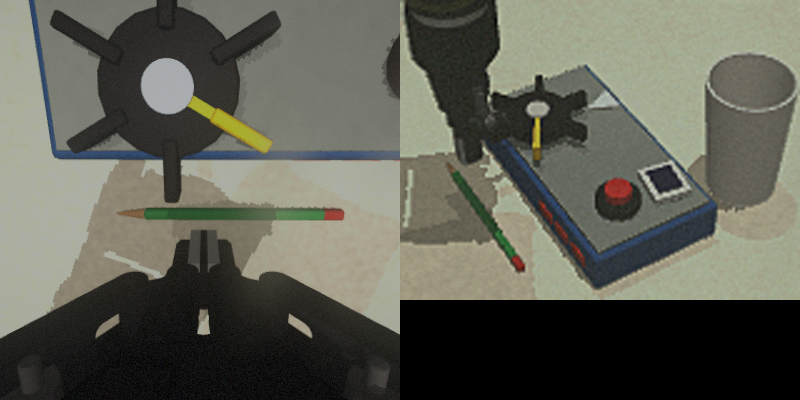

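Two clicks are done: the yellow tab's end is at (265,148), the 240° position, and the box hasn't moved. Third click.

Request:
drive_tool:
  motion:
    - [[0, 0, 0, 0, -3.9, 0, 1], [0, 0, 0, 0, 0, 0, 1], [0, 0, 0, 1.5, 0, 0, 1], [0, 0, 0, 1.5, 0, 0, 1], [0, 0, 0, 0, 0.8, 0, 1], [0, 0, 0, 0, 0.8, 0, 1], [0, 0, 0, 0, 0.8, 0, 1], [0, 0, 0, 0, 0.7, 0, 1], [0, 0, 0, 0, 0.5, 0, 1], [0, 0, 0, 0, 0.3, 0, 1]]

```text
time: 8.62
tool_pos: [0.4284, 0.0069, 0.0583]
tool_rot: [0.983, 0.182, 0.0, 0.0]
wrist_force: [0.3, -0.1, -0.3]
gripper_width: 0.0002
```

Request:
drive_tool:
  motion:
    - [[0, 0, 0, -1.5, 0, 0, 1], [0, 0, 0, -1.5, 0, 0, 1], [0, 0, 0, 0, 0, 0, 1], [0, 0, 0, 0, 0, 0, 1]]

```text
time: 9.12
tool_pos: [0.4005, -0.0034, 0.0585]
tool_rot: [0.983, 0.182, 0.0, 0.0]
wrist_force: [-0.0, 0.3, 0.1]
gripper_width: 0.0002
```

```bash
python3 -c "
from h import *
look('6')"
```

```text
9.125 (array([-80.8, -15.7]), np.float64(58.5)) [-0.03  0.29  0.07]
```

View pics/c6.png

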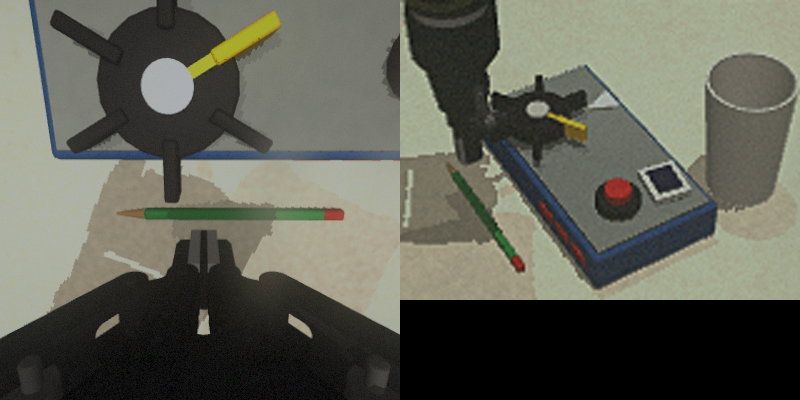

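The yellow tab is at the 300° position, its end at (275,18), so one click is left.

Request:
drive_tool:
  motion:
    - [[0, 0, 0, 0, -3.9, 0, 1], [0, 0, 0, 0, 0, 0, 1], [0, 0, 0, 1.5, 0, 0, 1], [0, 0, 0, 1.5, 0, 0, 1], [0, 0, 0, 0, 0.8, 0, 1], [0, 0, 0, 0, 0.8, 0, 1], [0, 0, 0, 0, 0.8, 0, 1], [0, 0, 0, 0, 0.7, 0, 1], [0, 0, 0, 0, 0.5, 0, 1], [0, 0, 0, 0, 0.3, 0, 1]]

```text
time: 10.48
tool_pos: [0.4284, 0.0069, 0.0583]
tool_rot: [0.983, 0.182, 0.0, 0.0]
wrist_force: [-1.0, -0.0, 0.2]
gripper_width: -0.0001
```

Request:
drive_tool:
  motion:
    - [[0, 0, 0, -1.5, 0, 0, 1], [0, 0, 0, -1.5, 0, 0, 1], [0, 0, 0, 0, 0, 0, 1], [0, 0, 0, 0, 0, -3, 1], [0, 0, 0, 0, 0, -4, 1], [0, 0, 0, 0, 0, 0, 1]]

```text
time: 11.22
tool_pos: [0.4016, -0.0035, 0.1306]
tool_rot: [0.983, 0.182, 0.003, 0.001]
wrist_force: [-0.6, 0.4, -1.3]
gripper_width: 0.0002
```

```bash
python3 -c "
from h import *
look('7')
np.set_printoptions(precision=4,suppress=True)
print([(x['xyz'],x['confidence']) for n in ['latch_top'] for c in ['wrist','side'] for x in viewer.boxes_of(n,c)])"
```

```text
11.225 (array([-79.8, -16.2]), np.float64(130.6)) [-0.57  0.44 -1.3 ]
[([0.5226, -0.0688, 0.0678], 0.68), ([0.5266, -0.0748, 0.0724], 0.44)]
```

View pics/w7.png

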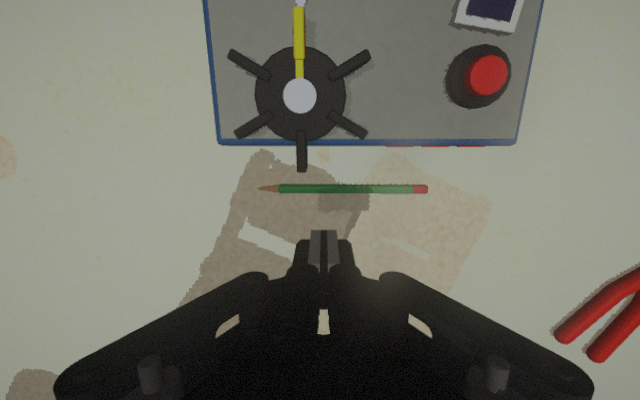

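View pics/c7.png

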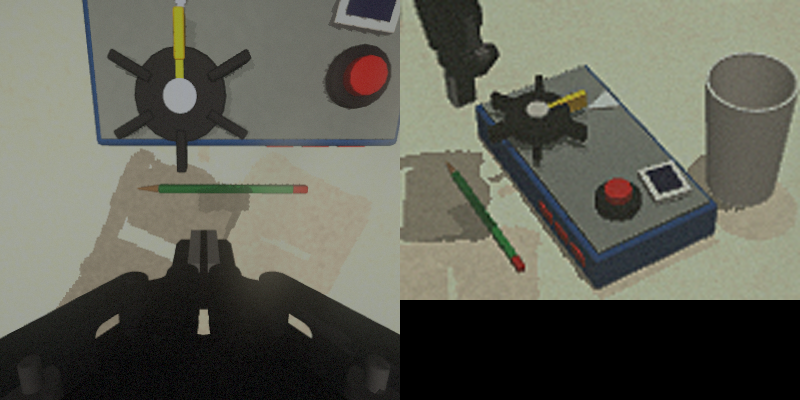

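The yellow tab stands at the pointer, its end at (299,8) in line with the white tip. The button, at (489,75), lies where the model puts it: world (0.5265, -0.072). Moving above it.

Request:
drive_tool:
  motion:
    - [[0, 0, 0, 3, 4, 0, 1], [0, 0, 0, 3, 4, 0, 1], [0, 0, 0, 3.2, 2.9, 0, 1], [0, 0, 0, 0, 0, 2, 1], [0, 0, 0, 0, 0, 2, 1], [0, 0, 0, 0, 0, 0.6, 1], [0, 0, 0, 0, 0, 0, 1], [0, 0, 0, 0, 0, 0, 1]]

```text
time: 12.42
tool_pos: [0.5255, -0.0723, 0.0829]
tool_rot: [0.983, 0.182, 0.0, 0.0]
wrist_force: [0.2, 0.9, 0.1]
gripper_width: -0.0002
```

```bash
python3 -c "
from h import *
look('8')
snap('top','t8.png')
b=cv2.resize(cv2.imread('pics/s8.png')[150:250,270:400],None,fx=6,fy=6,interpolation=cv2.INTER_CUBIC);cv2.imwrite('pics/s8c.png',b)"
```

```text
12.425 (array([  11.2, -124.8]), np.float64(82.9)) [0.22 0.92 0.12]
```

View pics/w8.png

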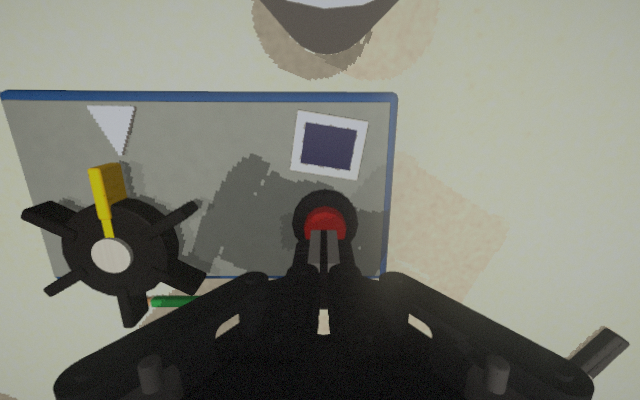

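View pics/s8c.png

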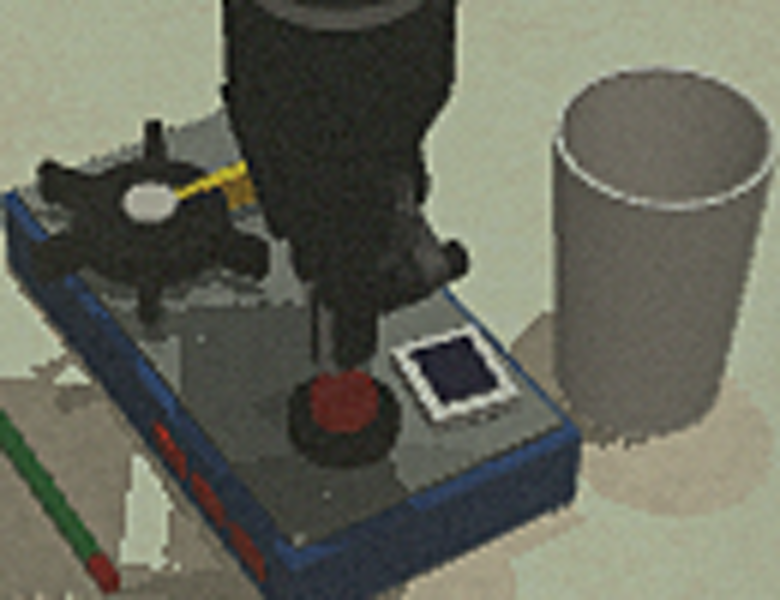

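The tip at (323,240) is centred over the red button at (325,225). I'll press in small steps and watch the force.

Request:
drive_tool:
  motion:
    - [[0, 0, 0, 0, 0, 1.2, 1], [0, 0, 0, 0, 0, 0.4, 1], [0, 0, 0, 0, 0, 0.3, 1], [0, 0, 0, 0, 0, 0, 1]]

```text
time: 13.08
tool_pos: [0.5251, -0.0722, 0.0632]
tool_rot: [0.983, 0.182, -0.0, -0.0]
wrist_force: [-2.2, 0.9, 2.3]
gripper_width: -0.0002
```

Request:
drive_tool:
  motion:
    - [[0, 0, 0, 0, 0, 0.2, 1], [0, 0, 0, 0, 0, 0, 1]]

```text
time: 13.32
tool_pos: [0.5253, -0.0722, 0.0614]
tool_rot: [0.983, 0.182, 0.0, 0.0]
wrist_force: [-2.1, -0.1, 3.9]
gripper_width: -0.0
```

Request:
drive_tool:
  motion:
    - [[0, 0, 0, 0, 0, 0.1, 1], [0, 0, 0, 0, 0, 0, 1]]

```text
time: 13.58
tool_pos: [0.5254, -0.0723, 0.0609]
tool_rot: [0.983, 0.182, 0.0, 0.0]
wrist_force: [-5.1, 1.3, 11.6]
gripper_width: -0.0004
```

Request:
drive_tool:
  motion:
    - [[0, 0, 0, 0, 0, 0.1, 1], [0, 0, 0, 0, 0, 0, 1]]

```text
time: 13.82
tool_pos: [0.5255, -0.0723, 0.0607]
tool_rot: [0.983, 0.182, 0.0, 0.0]
wrist_force: [-9.7, 3.0, 21.7]
gripper_width: -0.0002
```

That is the hard stop: z held at 61 mm while the force rose. Releasing straight up.

Request:
drive_tool:
  motion:
    - [[0, 0, 0, 0, 0, -0.3, 1], [0, 0, 0, 0, 0, -0.6, 1], [0, 0, 0, 0, 0, -2, 1], [0, 0, 0, 0, 0, -4, 1], [0, 0, 0, 0, 0, -4, 1], [0, 0, 0, -5, 0, 0, 1], [0, 0, 0, -5, 0, 0, 1], [0, 0, 0, -4, 0, 0, 1], [0, 0, 0, 0, 0, 0, 1], [0, 0, 0, 0, 0, 0, 1]]

```text
time: 15.08
tool_pos: [0.395, -0.1224, 0.1686]
tool_rot: [0.983, 0.182, 0.0, 0.0]
wrist_force: [1.0, 0.1, -0.2]
gripper_width: -0.0003
```

```bash
python3 -c "
from h import *
look('9')
snap('top','t9.png')
a=cv2.imread('pics/top0.png').astype(int);b=cv2.imread('pics/t9.png');
o=np.hstack([cv2.resize(x[140:280,240:370],None,fx=3,fy=3,interpolation=cv2.INTER_CUBIC) for x in (a.astype(np.uint8),b)]);cv2.imwrite('pics/cmp.png',o)
a=cv2.imread('pics/side0.png');b=cv2.imread('pics/s9.png');
o=np.hstack([cv2.resize(x[130:270,240:400],None,fx=2.5,fy=2.5,interpolation=cv2.INTER_CUBIC) for x in (a,b)]);cv2.imwrite('pics/cmps.png',o)"
```

```text
15.075 (array([-128.6, -124.9]), np.float64(168.6)) [ 0.95  0.1  -0.2 ]
```

View pics/cmp.png

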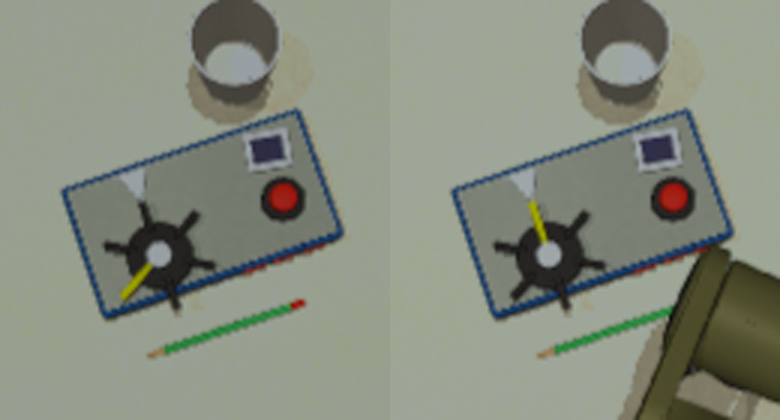

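View pics/cmps.png

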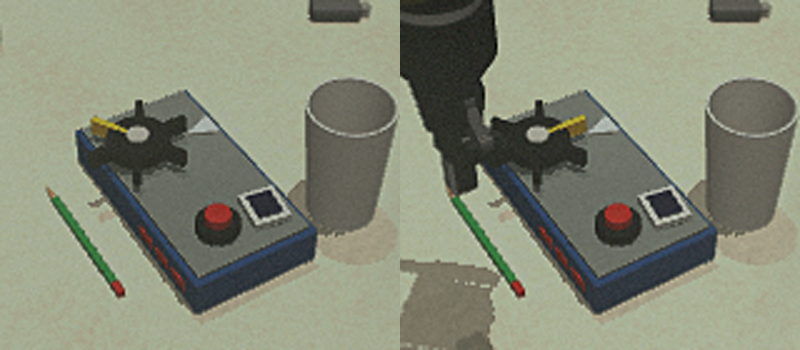

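View pics/w9.png

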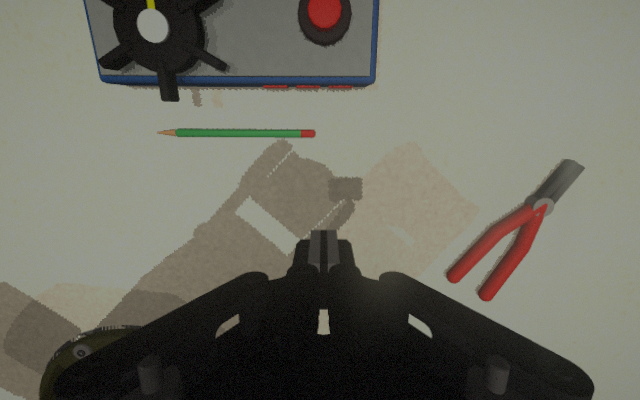

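The before and after pictures match: the box, cup, card case and pencil show no shift. The yellow tab points at the white tip and the button is back up.

```bash
python3 -c "
from h import *
print(env.job_done())"
```

```text
the job is handed in; nothing more can be done
None
```

The thumbwheel now stands with its yellow tab at the white pointer, the red button has been pressed and has sprung back, and the job is handed in at about 15 s of the 61 s.

- **Wheel:** It started four clicks short. I flicked it one click at a time with the shut fingertips on the robot side, and looked after each click. Contact forces read at the end of each move stayed around 1 N.
- **Button:** I pressed it to its hard stop at about 61 mm height. The 3.9 N reading at 61.4 mm was just short of fully down. Two further 1 mm steps to be sure raised the force to about 22 N downward and 10 N sideways, which is more than a light touch. The sideways part is above the 8 N at which the box would slide when not pressed down.
- **Last checks:** In the final top, side and wrist pictures the yellow tab lines up with the pointer and the button is up. The box, cup, card case and pencil show no visible shift from the first pictures. The gripper was clear of everything. No check failed.

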